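# Clear and open the clamped bayonet jar

### The job

The tape measure has been left standing on the lid of the white jar: stand it upright on the bare worktop well away from the jar. Then take hold of the jar's black cap and turn it anticlockwise (seen from above), with the square nest bracing the jar, until the red pointer on the cap meets the red line on the jar and the cap comes free; stop turning there and lift the cap straight up. Finish still holding the cap level, about three centimetres above the mouth of the jar and centred over it, with the jar standing in its nest and the other things on the worktop left alone.

Things in the scene. Friction and masses are not known exactly. Their poses are not given: they have to be found in the camera images.
- nest: Fixed aluminium plate 124x124x6 mm on the worktop with four dark steel corner angles (18 mm high above the plate) that hold the square jar with about 1 mm play, so that it cannot turn; it does not hold the jar down. Origin at the centre of its underside, on the worktop; z up.
- jar: White plastic jar, loose in the nest, about 0.5 kg: square body 76x76 mm, 58 mm high to its flat shoulder, then a round open neck, 39 mm across, with two lugs that hold the cap down; the neck's rim is 92 mm above the underside. Origin at the centre of its underside, which rests on the nest plate (6 mm above the worktop); z up, -x points to the side with the red line.
- cap: Black ribbed round cap, 61 mm across, 28 mm high, 0.08 kg. Origin at the centre of its lower rim, z up, -x towards the red pointer. Closed, the lower rim is 70 mm above the jar's underside (12 mm above its shoulder) and the top 104 mm above the worktop. Grip its side from above, in any direction. The seal presses its two inner pins up under the jar's lugs with about 18 N: it turns tightly.
- cap_pointer (a point): Red pointer bar on the cap's top face: this point lies 27 mm from the cap's axis, in the cap's -x direction. It starts 54 to 80 degrees clockwise (seen from above) of the jar's red line. Turning takes about 0.3 to 0.5 N m; the cap stays where it is left.
- jar_line (a point): Red line on the jar: this point is at the shoulder's edge, 38 mm from the axis in the jar's -x direction, 58 mm above its underside. The cap is locked until its pointer is about 30 degrees short of this line (pulled up before that, it takes the jar along); from there to the line it is free and rises about 3 mm by itself. About 60 degrees past the line it meets a stop.
- jar_mouth (a point): The mouth of the jar: point on its axis, 97 mm above its underside, level with the top of the sprung black rubber seal ring when the jar is open.
- tape_measure: Yellow tape measure with black label, 38 mm (its x) x 87 mm (its y) x 60 mm high, 0.19 kg, standing upright on top of the cap at the start. Origin at the centre of its underside, z up. Grip it across the 38 mm, from above.
- clear_spot (a point): Point on the worktop (z = 0) in the middle of a bare patch about 13 cm across, at the left: a good place for the tape measure. Any other bare place on the worktop more than 11 cm from the jar's axis will do.
- pliers_1: Blue-handled pliers, 53x170x12 mm, lying on the worktop, stuck fast; leave alone.
- nipple_2: Brass pipe nipple, 37x29x26 mm; leave alone.
- bush_1: Black plastic bush, 31x31x23 mm, stuck fast; leave alone.
- elbow_3: Grey pipe elbow, 77x79x35 mm, stuck fast; leave alone.
- bolt_1: Grey hex bolt, 54x23x21 mm, lying; leave alone.
Mind the look-alikes: they are no part of the job. Of the things shaped like the jar, the white one is meant. Leave any purple look-alike of the tape_measure alone.

How it is judged:
By the outcome, as a careful person would: the job done as asked, in the order asked, and still so for the second after the job is handed in, while the arm keeps its last pose, push and grip.
It also fails if it takes over 51 s, if anything falls off the work surface, if the arm or the gripper's body presses on something with over 40 N, if the wrist force passes 120 N, or if a joint passes its speed limit or range.

### The arm

A 6-joint arm with a two-finger parallel gripper is mounted at the origin on a cart in front of the work surface, level with it; the furniture and walls round the work are solid. World frame = base frame: x ahead of the robot, y to its left, z up, the work surface at z = 0. Lengths are in m, angles in rad, forces in N, time in s.
With the tool pointing down it reaches from about 0.35 to 0.775 m from the base axis. Payload 5.5 kg.
Tool frame: the origin (TCP) lies midway between the tips of the shut fingers; the grasp point (between the pads) lies 19 mm behind it (env.hold_point_z is the distance from the TCP to the grasp point, in m); z points along the fingers, y is the line along which they close (so a half turn about z gives the same grasp; the last joint's range is limited). The gripper opens to 85 mm and grips with 20 to 120 N. Pads are 22 mm wide; open, the fingers measure 114 mm over their backs; the gripper's body (76 mm by 85 mm) begins 54 mm behind the grasp point. The pads swing forward as they close: fully open they stand 13 mm farther back than shut.
Start: joints at [-1.42, 0.313, 0.046, 1.304, 0, 1.431], TCP at [0.165, -0.551, 0.231] pointing down, gripper open.
Joint ranges: [-2.76, 2.76], [-0.86, 1.69], [-1.03, 1.26], [-2.2, 2.34], [-1.47, 1.5], [-3.14, 3.14]. Speed limits (rad/s): [2.57, 2.57, 3.14, 3.14, 3.14, 3.14].

### API

Orientations are given as a unit quaternion [w, x, y, z].
In Python, from workcell import env, read_camera gives the robot as it stands. The module is installed in compiled form; this text tells all that it offers.
- The arm moves only by the tool carry_out, never from a script. Its argument "moves" is a list of rows, each an object of numbers: "tx", "ty", "tz": the shift along the world's x, y, z in cm; "wx", "wy", "wz": the turn, a rotation vector about the world's x, y, z in rad; "claw": the closure, from -1 (fully open) to 1 (shut). A call has 1 to 8 rows; each row shifts and turns the commanded pose from where the row before left it; what a row does not reach is not made up. A row lasts 1/8 s, in which the tool goes at most 62.5 mm and 10.7 degrees, less where a joint would pass 70% of its speed; a pose out of reach is approached as far as the arm can. A call is refused whole if a number of a shift passes 6.25 or a number of a turn 0.188, either way. A call with a gripper value outside its range is refused whole. The fingers move at their own pace and stop on an object; "newtons" is the grip in N (left out, the last holds). Time passes only in rows, so rows that do not move let the fingers close. It gives the time, the measured TCP pose, the force, the opening and the grip force at its end, in the units of the state.
- env.get_state(): the state, without advancing time (a new reading comes with each control period).
- read_camera(name): name is "scene" or "top" or "wrist"; returns a dict with "image" (420x560x3 uint8, blue, green, red), "z_map" (420x560 float32, m along the optical axis (not along the pixel's ray), 0 where there is no reading), "fx", "fy", "cx", "cy" (pixels), "camera_from_world" (4x4, takes a point from world to camera coordinates); the wrist camera has in their place "hand_eye" (4x4, takes a point from camera to tool coordinates, whose origin is the TCP and whose axes are the flange's). Camera axes: x right, y down, z forward; pixel columns grow to the right and rows downward; lengths in m; the calibration is good to about 2 mm. A picture is of the moment at which its call begins: read the wrist's pose just before it.
- env.hand_in(): hands the job in; it is judged then, once.
The state is a dict: "clock": time; "joint_pos": joint angles; "qvel": joint speeds; "tau": joint torques, N m; "tcp_pos": TCP position; "orientation": TCP orientation; "wrist_force": force on the tool from outside, world axes, zero at the start; "ft_torque": the same for the moment, N m; "finger_gap": finger opening in m; "grip_force": force on a finger pad.
Only numpy, scipy, OpenCV 4.12 (cv2) and the standard library are available. Lean on these libraries where they do the work, as an engineer would, in place of code of your own. Each camera call takes 0.05 s, during which the arm holds its last target. There are 200 camera calls.

## Working session

There is one attempt and no reset: what is moved stays moved. The work goes in short steps, Python scripts to look and compute and a tool call to move; the robot and the scene stay as the last step left them, time stands still between calls to the robot, and variables do not carry over. Pictures are saved under pics/ and viewed, at most 10 in all, crops included, and the job is handed in when it is done.

Besides the shell and the picture viewer there is one more tool, called after "Request:" as name(argument=value, ...), one argument or row to a line, values as JSON. carry_out: Moves the arm, as the interface text tells. Its arguments: {"type":"object","properties":{"moves":{"type":"array","items":{"type":"object","properties":{"tx":{"type":"number"},"ty":{"type":"number"},"tz":{"type":"number"},"wx":{"type":"number"},"wy":{"type":"number"},"wz":{"type":"number"},"claw":{"type":"number"}}}},"newtons":{"type":"number"}},"required":["moves"]}

```bash
mkdir -p pics; cat > h.py <<'E'
import numpy as np, cv2
from workcell import env, read_camera
from scipy.spatial.transform import Rotation as R
def cloud(c, st=None):
    z=c["z_map"]; v,u=np.indices(z.shape)
    p=np.stack([(u-c["cx"])/c["fx"]*z,(v-c["cy"])/c["fy"]*z,z],-1)
    if "hand_eye" in c:
        q=st["orientation"]; T=np.eye(4); T[:3,:3]=R.from_quat([q[1],q[2],q[3],q[0]]).as_matrix(); T[:3,3]=st["tcp_pos"]
        M=T@c["hand_eye"]
    else: M=np.linalg.inv(c["camera_from_world"])
    w=p@M[:3,:3].T+M[:3,3]; w[z<=0]=np.nan
    return w
def grab(n,f=None):
    st=env.get_state(); c=read_camera(n)
    if f: cv2.imwrite("pics/"+f,c["image"])
    return c["image"],cloud(c,st),c,st
E
python3 - <<'E'
from h import *
a,w,c,s=grab("top","top.png"); b,w2,c2,_=grab("scene","scene.png")
np.savez("d.npz",a=a,w=w,b=b,w2=w2); print(s["clock"],s["tcp_pos"],s["orientation"],env.hold_point_z,s["wrist_force"])
E
```

```text
0.0 [ 0.16478636 -0.55034199  0.23038391] [-9.33105073e-04  9.89446867e-01  1.44893157e-01 -5.11324113e-06] 0.0187 [-0.22851619  0.09801368 -0.26498269]
```

View pics/top.png

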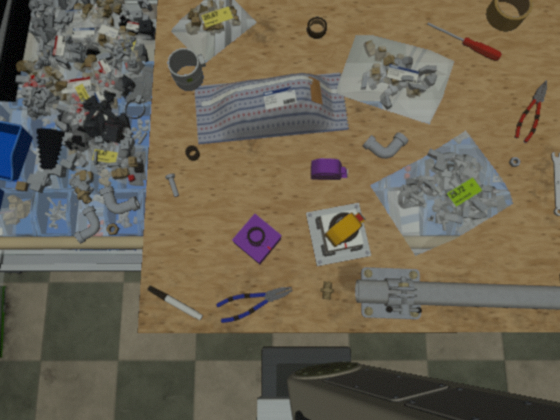

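View pics/scene.png

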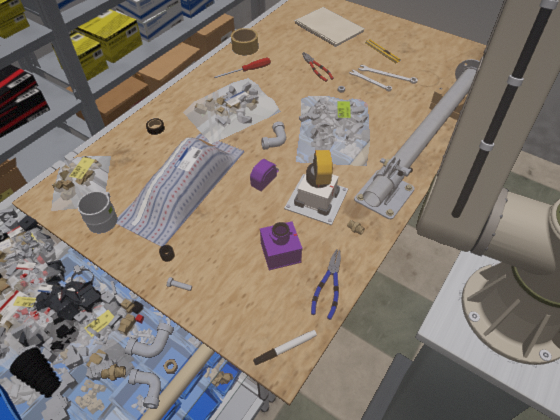

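Candidates: jar is either the white one in the aluminium nest at top (338,233), or the purple one at (256,238). The tape is either the yellow one at (343,230) or the purple one at (327,169). I choose the white jar and the yellow tape, and check them in a close crop.

```bash
python3 - <<'E'
from h import *
d=np.load("d.npz"); a,w,b,w2=[d[k] for k in("a","w","b","w2")]
crop=np.hstack([cv2.resize(a[195:275,295:375],(400,400),interpolation=2),cv2.resize(b[140:240,275:375],(400,400),interpolation=2)])
cv2.imwrite("pics/crop.png",crop)
for p in [(338,233),(256,238),(327,169),(192,153),(173,184),(327,290),(384,146),(375,292),(450,292),(260,300),(235,190),(220,170),(450,292)]:
    print(p,w[p[1],p[0]].round(3))
def rect(m,n,W):
    p=W[m]; 
    if len(p)<5: print(n,len(p));return
    r=cv2.minAreaRect((p[:,:2]*1000).astype(np.float32)); print(n,len(p),r,np.nanmedian(p[:,2]).round(4),np.nanmax(p[:,2]).round(4))
for n,img,W in(("top",a,w),("scene",b,w2)):
    h=cv2.cvtColor(img,cv2.COLOR_BGR2HSV); near=np.hypot(W[...,0]-w[233,338,0],W[...,1]-w[233,338,1])<.1
    z=W[...,2]
    rect(near&(z>.15),n+" tape top",W)
    rect(near&(z>.11),n+" tape all",W)
    rect(near&(z>.055)&(z<.072),n+" shoulder",W)
    rect(near&(z>.003)&(z<.01),n+" plate",W)
    red=near&((h[...,0]<6)|(h[...,0]>174))&(h[...,1]>130)&(h[...,2]>60)
    for v,u in np.argwhere(red)[:40]: print(n,"red",u,v,W[v,u].round(3),img[v,u])
# pipe, heights
m=(w[...,2]>.03)&(w[...,1]<.0)&(w[...,1]>-.6)&(w[...,0]<.4)
print("pipe zmax",np.nanmax(w[280:305,355:560,2]))
# bare-ness at left: 
for cx,cy in [(235,190),(220,180),(210,200),(225,260),(265,175),(205,270)]:
    c=w[cy,cx]; m=np.hypot(w[...,0]-c[0],w[...,1]-c[1])<.065; print(cx,cy,c.round(3),np.nanmax(w[m][:,2]).round(3))
E
```

```text
(338, 233) [ 0.48  -0.002  0.161]
(256, 238) [0.493 0.161 0.002]
(327, 169) [0.638 0.003 0.06 ]
(192, 153) [ 0.697  0.315 -0.001]
(173, 184) [0.617 0.353 0.014]
(327, 290) [0.377 0.006 0.025]
(384, 146) [ 0.713 -0.14   0.   ]
(375, 292) [ 0.371 -0.083  0.088]
(450, 292) [ 0.371 -0.234  0.088]
(260, 300) [0.356 0.151 0.002]
(235, 190) [0.606 0.211 0.001]
(220, 170) [0.654 0.247 0.   ]
(450, 292) [ 0.371 -0.234  0.088]
top tape top 582 ((490.3237609863281, -14.701435089111328), (37.461490631103516, 61.743961334228516), 38.44715881347656) 0.1629 0.1686
top tape all 748 ((498.1006164550781, -21.6778564453125), (42.28373718261719, 88.04997253417969), 44.88264465332031) 0.1615 0.1686
top shoulder 443 ((466.9322814941406, -30.408226013183594), (150.5371856689453, 76.83485412597656), 10.931031227111816) 0.0647 0.0705
top plate 1501 ((479.00274658203125, 0.2282562255859375), (196.22389221191406, 192.96104431152344), 30.52269172668457) 0.0062 0.01
top red 357 215 [ 0.519 -0.044  0.138] [ 34  50 126]
top red 358 215 [ 0.52  -0.046  0.134] [ 33  45 126]
top red 359 215 [ 0.519 -0.047  0.139] [ 3
[... 881 characters left out ...]
02344, 56.40681838989258), 37.17271423339844) 0.1611 0.1665
scene tape all 587 ((486.5262451171875, -12.764640808105469), (37.814971923828125, 68.43661499023438), 37.99625015258789) 0.1534 0.1665
scene shoulder 438 ((463.7593994140625, -28.245376586914062), (148.1216278076172, 79.07682800292969), 11.444709777832031) 0.0625 0.0703
scene plate 711 ((479.3804626464844, 0.902740478515625), (182.56289672851562, 169.24676513671875), 19.19400978088379) 0.0052 0.0099
pipe zmax 0.12256833744650109
235 190 [0.606 0.211 0.001] 0.006
220 180 [0.63  0.247 0.   ] 0.007
210 200 [0.582 0.268 0.002] 0.006
225 260 [0.444 0.231 0.001] 0.085
265 175 [0.641 0.141 0.004] 0.007
205 270 [ 0.422  0.275 -0.001] 0.007
```

View pics/crop.png

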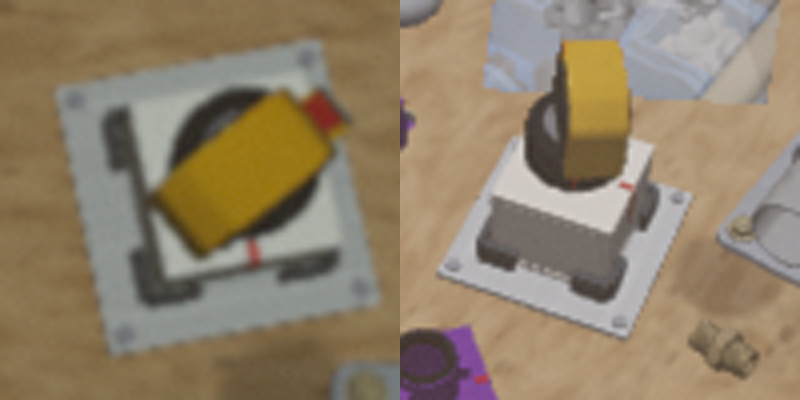

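The crop shows the yellow tape standing on the black cap of the white jar. The jar's red line is at crop (253,253), on the robot side, and nothing purple is involved. I'm moving over the tape.

Request:
carry_out(
  moves=[
    {"tx":2.67,"ty":4.48,"tz":0.6,"wz":0.162,"claw":-1},
    {"tx":2.67,"ty":4.48,"tz":0.6,"wz":0.162,"claw":-1},
    {"tx":2.67,"ty":4.48,"tz":0.6,"wz":0.162,"claw":-1},
    {"tx":2.67,"ty":4.48,"tz":0.6,"wz":0.162,"claw":-1},
    {"tx":2.67,"ty":4.48,"tz":0.6,"wz":0.162,"claw":-1},
    {"tx":2.67,"ty":4.48,"tz":0.6,"wz":0.162,"claw":-1},
  ],
)

```text
invalid input at $.moves[0]: expected keys tx, ty, tz, wx, wy, wz, claw
```

Request:
carry_out(
  moves=[
    {"tx":2.67,"ty":4.48,"tz":0.6,"wz":0.162,"claw":-1},
    {"tx":2.67,"ty":4.48,"tz":0.6,"wz":0.162,"claw":-1},
    {"tx":2.67,"ty":4.48,"tz":0.6,"wz":0.162,"claw":-1},
    {"tx":2.67,"ty":4.48,"tz":0.6,"wz":0.162,"claw":-1},
    {"tx":2.67,"ty":4.48,"tz":0.6,"wz":0.162,"claw":-1},
    {"tx":2.67,"ty":4.48,"tz":0.6,"wz":0.162,"claw":-1},
    {"claw":-1},
    {"claw":-1},
  ],
)

```text
invalid input at $.moves[0]: expected keys tx, ty, tz, wx, wy, wz, claw
```

```bash
cat >> h.py <<'E'
def pose():
    s=env.get_state(); q=s["orientation"]; m=R.from_quat([q[1],q[2],q[3],q[0]]).as_matrix()
    print("t",round(s["clock"],2),"tcp",s["tcp_pos"].round(4),"toolx yaw",np.degrees(np.arctan2(m[1,0],m[0,0])).round(2),"z",m[:,2].round(3),"q",np.round(s["joint_pos"],2),"gap",round(float(s["finger_gap"]),4),"F",np.round(s["wrist_force"],1),np.round(s["ft_torque"],2),"grip",s["grip_force"]); return s
E
python3 - <<'E'
from h import *
pose()
a,w,c,s=grab("wrist","wr1.png")
np.savez("d1.npz",a=a,w=w)
d=np.load("d.npz")
for n,img,W in(("wrist",a,w),("top",d["a"],d["w"]),("scene",d["b"],d["w2"])):
    h=cv2.cvtColor(img,cv2.COLOR_BGR2HSV); near=np.hypot(W[...,0]-.485,W[...,1]+.01)<.07
    m=near&(h[...,0]>14)&(h[...,0]<32)&(h[...,1]>130)&(W[...,2]>.11)
    p=W[m]; print(n,len(p),cv2.minAreaRect((p[:,:2]*1000).astype(np.float32)),p[:,2].max().round(4))
    m2=near&(W[...,2]>.055)&(W[...,2]<.072)&(h[...,1]<60)&(h[...,2]>120); p=W[m2]
    if len(p)>9: print(n,"shoulder",len(p),cv2.minAreaRect((p[:,:2]*1000).astype(np.float32)),np.median(p[:,2]))
E
```

```text
t 0.1 tcp [ 0.1648 -0.5504  0.2305] toolx yaw 16.66 z [-0.     0.002 -1.   ] q [-1.42  0.31  0.05  1.3   0.    1.43] gap 0.0856 F [ 0.3 -0.5  0.2] [0.01 0.05 0.01] grip 0.0Traceback (most recent call last):
  File "<stdin>", line 9, in <module>
    return umr_maximum(a, axis, None, out, keepdims, initial, where)
ValueError: zero-size array to reduction operation maximum which has no identity
```

View pics/wr1.png

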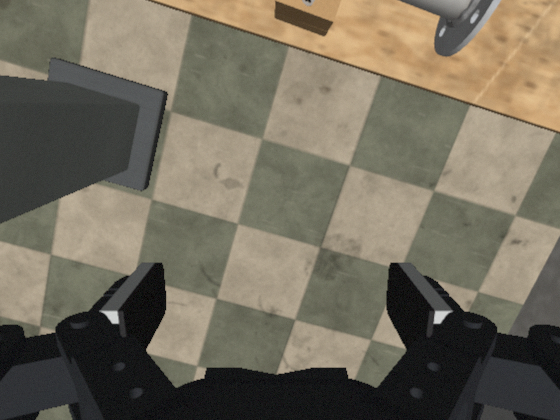

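The moves were refused because every key is required, so this wrist view still shows only floor and the two fingers at (130,310) and (425,310). Sending again with full rows.

Request:
carry_out(
  moves=[
    {"tx":2.67,"ty":4.48,"tz":0.6,"wx":0,"wy":0,"wz":0.162,"claw":-1},
    {"tx":2.67,"ty":4.48,"tz":0.6,"wx":0,"wy":0,"wz":0.162,"claw":-1},
    {"tx":2.67,"ty":4.48,"tz":0.6,"wx":0,"wy":0,"wz":0.162,"claw":-1},
    {"tx":2.67,"ty":4.48,"tz":0.6,"wx":0,"wy":0,"wz":0.162,"claw":-1},
    {"tx":2.67,"ty":4.48,"tz":0.6,"wx":0,"wy":0,"wz":0.162,"claw":-1},
    {"tx":2.67,"ty":4.48,"tz":0.6,"wx":0,"wy":0,"wz":0.162,"claw":-1},
  ],
)

```text
clock: 0.9
tcp_pos: [0.3256, -0.2805, 0.2674]
orientation: [0.0, 0.806, 0.592, 0.0]
wrist_force: [0.5, 0.7, 0.6]
finger_gap: 0.0855
grip_force: 0.0
```

Request:
carry_out(
  moves=[
    {"tx":2.67,"ty":4.48,"tz":0.6,"wx":0,"wy":0,"wz":0.162,"claw":-1},
    {"tx":2.67,"ty":4.48,"tz":0.6,"wx":0,"wy":0,"wz":0.162,"claw":-1},
    {"tx":2.67,"ty":4.48,"tz":0.6,"wx":0,"wy":0,"wz":0.162,"claw":-1},
    {"tx":2.67,"ty":4.48,"tz":0.6,"wx":0,"wy":0,"wz":0.162,"claw":-1},
    {"tx":2.67,"ty":4.48,"tz":0.6,"wx":0,"wy":0,"wz":0.162,"claw":-1},
    {"tx":2.67,"ty":4.48,"tz":0.6,"wx":0,"wy":0,"wz":0.162,"claw":-1},
    {"tx":0,"ty":0,"tz":0,"wx":0,"wy":0,"wz":0,"claw":-1},
    {"tx":0,"ty":0,"tz":0,"wx":0,"wy":0,"wz":0,"claw":-1},
  ],
)

```text
clock: 1.9
tcp_pos: [0.4849, -0.0132, 0.3029]
orientation: [-0.0, 0.438, 0.899, -0.0]
wrist_force: [0.4, -0.4, -0.0]
finger_gap: 0.0854
grip_force: 0.0
```

```bash
cat > m.py <<'E'
from h import *
pose()
a,w,c,s=grab("wrist","wr2.png")
np.savez("d1.npz",a=a,w=w)
d=np.load("d.npz")
for n,img,W in(("wrist",a,w),("top",d["a"],d["w"]),("scene",d["b"],d["w2"])):
    h=cv2.cvtColor(img,cv2.COLOR_BGR2HSV); near=np.hypot(W[...,0]-.485,W[...,1]+.01)<.07
    m=near&(h[...,0]>14)&(h[...,0]<32)&(h[...,1]>130)&(W[...,2]>.11)
    p=W[m]
    if len(p)>9: print(n,len(p),cv2.minAreaRect((p[:,:2]*1000).astype(np.float32)),p[:,2].max().round(4))
    m2=near&(W[...,2]>.055)&(W[...,2]<.072)&(h[...,1]<60)&(h[...,2]>120); p=W[m2]
    if len(p)>9: print(n,"shoulder",len(p),cv2.minAreaRect((p[:,:2]*1000).astype(np.float32)),np.median(p[:,2]))
E
python3 m.py
```

```text
t 1.9 tcp [ 0.4849 -0.0132  0.3029] toolx yaw 128.04 z [-0.001 -0.    -1.   ] q [-0.19  0.13 -0.02  1.43 -0.    0.71] gap 0.0854 F [ 0.4 -0.4 -0. ] [-0.02 -0.02 -0.02] grip 0.0
wrist 3817 ((485.43389892578125, -19.506439208984375), (127.70545196533203, 78.7875747680664), 20.288881301879883) 0.3993
wrist shoulder 1215 ((501.02484130859375, -23.09314727783203), (76.09834289550781, 76.11061096191406), 10.815923690795898) 0.06393313698346198
top 625 ((495.70556640625, -21.902496337890625), (36.94841003417969, 83.11279296875), 38.5650520324707) 0.1686
top shoulder 393 ((503.3804931640625, -23.496620178222656), (76.33786010742188, 76.65929412841797), 10.824041366577148) 0.06467929249630622
scene 368 ((484.94378662109375, -9.289558410644531), (31.8006591796875, 61.23220443725586), 37.510982513427734) 0.1665
scene shoulder 406 ((498.7657775878906, -21.476638793945312), (76.56411743164062, 78.72796630859375), 11.21977424621582) 0.06263588846231033
```

View pics/wr2.png

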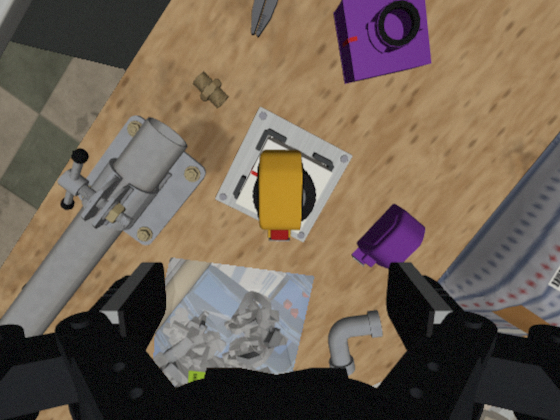

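The wrist view shows the tape at (281,190), the jar's red line at (254,173) and the red hook at (279,235). Jar centre is about (0.501, -0.023), yaw 10.9°. Next I grip the tape.

Request:
carry_out(
  moves=[
    {"tx":1.06,"ty":-0.86,"tz":-3.0,"wx":0,"wy":0,"wz":0,"claw":-1},
    {"tx":0,"ty":0,"tz":-5.0,"wx":0,"wy":0,"wz":0,"claw":-1},
    {"tx":0,"ty":0,"tz":-5.0,"wx":0,"wy":0,"wz":0,"claw":-1},
    {"tx":0,"ty":0,"tz":-4.0,"wx":0,"wy":0,"wz":0,"claw":-1},
    {"tx":0,"ty":0,"tz":-1.9,"wx":0,"wy":0,"wz":0,"claw":-1},
    {"tx":0,"ty":0,"tz":0,"wx":0,"wy":0,"wz":0,"claw":-1},
  ],
)

```text
clock: 2.7
tcp_pos: [0.4938, -0.023, 0.1129]
orientation: [-0.002, 0.439, 0.898, -0.001]
wrist_force: [0.0, 0.2, 0.3]
finger_gap: 0.0854
grip_force: 0.0
```

Request:
carry_out(
  moves=[
    {"tx":0,"ty":0,"tz":0,"wx":0,"wy":0,"wz":0,"claw":1},
    {"tx":0,"ty":0,"tz":0,"wx":0,"wy":0,"wz":0,"claw":1},
    {"tx":0,"ty":0,"tz":0,"wx":0,"wy":0,"wz":0,"claw":1},
    {"tx":0,"ty":0,"tz":0,"wx":0,"wy":0,"wz":0,"claw":1},
    {"tx":0,"ty":0,"tz":0,"wx":0,"wy":0,"wz":0,"claw":1},
    {"tx":0,"ty":0,"tz":0,"wx":0,"wy":0,"wz":0,"claw":1},
  ],
  newtons=35,
)

```text
clock: 3.45
tcp_pos: [0.4965, -0.0222, 0.1152]
orientation: [0.001, 0.438, 0.899, -0.0]
wrist_force: [-0.4, -2.0, 6.1]
finger_gap: 0.0337
grip_force: 39.3
```

```bash
python3 -c "
from h import *
pose()"
```

```text
t 3.45 tcp [ 0.4965 -0.0222  0.1152] toolx yaw 128.05 z [ 0.002 -0.001 -1.   ] q [-0.21  0.23 -0.36  0.98 -0.    0.7 ] gap 0.0337 F [-0.4 -2.   6.1] [-0.39  0.2   0.  ] grip 39.263075329363346
```

Request:
carry_out(
  moves=[
    {"tx":0,"ty":0,"tz":1.0,"wx":0,"wy":0,"wz":0,"claw":1},
    {"tx":0,"ty":0,"tz":3.0,"wx":0,"wy":0,"wz":0,"claw":1},
    {"tx":0,"ty":0,"tz":4.0,"wx":0,"wy":0,"wz":0,"claw":1},
    {"tx":0.55,"ty":1.2,"tz":3.0,"wx":0,"wy":0,"wz":0,"claw":1},
    {"tx":1.6,"ty":3.6,"tz":0,"wx":0,"wy":0,"wz":0,"claw":1},
    {"tx":1.6,"ty":3.6,"tz":0,"wx":0,"wy":0,"wz":0,"claw":1},
    {"tx":1.6,"ty":3.6,"tz":0,"wx":0,"wy":0,"wz":0,"claw":1},
    {"tx":1.6,"ty":3.6,"tz":0,"wx":0,"wy":0,"wz":0,"claw":1},
  ],
)

```text
clock: 4.45
tcp_pos: [0.5653, 0.1355, 0.2241]
orientation: [-0.001, 0.438, 0.899, -0.0]
wrist_force: [0.3, -0.4, -2.0]
finger_gap: 0.0337
grip_force: 38.5
```

Request:
carry_out(
  moves=[
    {"tx":1.6,"ty":3.6,"tz":0,"wx":0,"wy":0,"wz":0,"claw":1},
    {"tx":1.6,"ty":3.6,"tz":-3.0,"wx":0,"wy":0,"wz":0,"claw":1},
    {"tx":0,"ty":0,"tz":-5.0,"wx":0,"wy":0,"wz":0,"claw":1},
    {"tx":0,"ty":0,"tz":-5.0,"wx":0,"wy":0,"wz":0,"claw":1},
    {"tx":0,"ty":0,"tz":-4.0,"wx":0,"wy":0,"wz":0,"claw":1},
    {"tx":0,"ty":0,"tz":-2.5,"wx":0,"wy":0,"wz":0,"claw":1},
    {"tx":0,"ty":0,"tz":0,"wx":0,"wy":0,"wz":0,"claw":1},
    {"tx":0,"ty":0,"tz":0,"wx":0,"wy":0,"wz":0,"claw":1},
  ],
)

```text
clock: 5.45
tcp_pos: [0.5979, 0.2064, 0.0303]
orientation: [0.0, 0.438, 0.899, 0.0]
wrist_force: [-0.2, 0.3, -1.6]
finger_gap: 0.0335
grip_force: 38.3
```

```bash
python3 - <<'E'
from h import *
pose()
a,w,c,s=grab("top"); b,w2,c2,_=grab("scene")
np.savez("d2.npz",a=a,w=w,b=b,w2=w2)
cv2.imwrite("pics/s2.png",np.hstack([cv2.resize(a[130:290,180:380],(400,320),interpolation=2),cv2.resize(b[120:280,180:380],(400,320),interpolation=2)]))
h=cv2.cvtColor(b,cv2.COLOR_BGR2HSV); y=(h[...,0]>14)&(h[...,0]<32)&(h[...,1]>150)&(np.hypot(w2[...,0]-.6,w2[...,1]-.21)<.08)&(w2[...,2]>.01)
print(y.sum(),np.nanpercentile(w2[y],[1,50,99],axis=0).round(3) if y.any() else 0)
E
```

```text
t 5.45 tcp [0.5979 0.2064 0.0303] toolx yaw 128.05 z [ 0.001  0.    -1.   ] q [ 0.21  0.54 -0.11  0.91  0.    1.11] gap 0.0335 F [-0.2  0.3 -1.6] [-0.06 -0.01 -0.04] grip 38.25151034630835
485 [[0.558 0.198 0.027]
 [0.578 0.23  0.073]
 [0.609 0.249 0.098]]
```

View pics/s2.png

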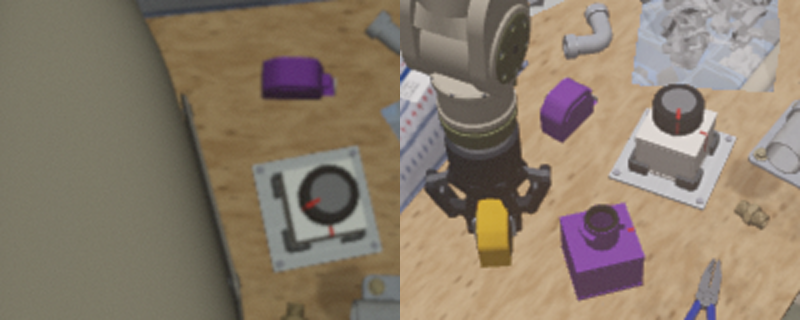

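The tape is held clear (right half, at (495,235)). The cap is uncovered and its red pointer is left of the line, at crop (312,203). Lowering the tape.

Request:
carry_out(
  moves=[
    {"tx":0,"ty":0,"tz":-1.2,"wx":0,"wy":0,"wz":0,"claw":1},
    {"tx":0,"ty":0,"tz":-0.5,"wx":0,"wy":0,"wz":0,"claw":1},
    {"tx":0,"ty":0,"tz":-0.2,"wx":0,"wy":0,"wz":0,"claw":1},
    {"tx":0,"ty":0,"tz":0,"wx":0,"wy":0,"wz":0,"claw":1},
  ],
)

```text
clock: 6.05
tcp_pos: [0.5969, 0.206, 0.0107]
orientation: [-0.0, 0.438, 0.899, -0.0]
wrist_force: [-2.2, -1.1, 3.0]
finger_gap: 0.0338
grip_force: 38.8
```

Request:
carry_out(
  moves=[
    {"tx":0,"ty":0,"tz":0,"wx":0,"wy":0,"wz":0,"claw":-1},
    {"tx":0,"ty":0,"tz":0,"wx":0,"wy":0,"wz":0,"claw":-1},
    {"tx":0,"ty":0,"tz":0,"wx":0,"wy":0,"wz":0,"claw":-1},
    {"tx":0,"ty":0,"tz":0,"wx":0,"wy":0,"wz":0,"claw":-1},
    {"tx":0,"ty":0,"tz":0,"wx":0,"wy":0,"wz":0,"claw":-1},
    {"tx":0,"ty":0,"tz":2,"wx":0,"wy":0,"wz":0,"claw":-1},
    {"tx":0,"ty":0,"tz":5,"wx":0,"wy":0,"wz":0,"claw":-1},
    {"tx":0,"ty":0,"tz":5,"wx":0,"wy":0,"wz":0,"claw":-1},
  ],
)

```text
clock: 7.05
tcp_pos: [0.5969, 0.206, 0.1311]
orientation: [-0.0, 0.438, 0.899, -0.0]
wrist_force: [0.9, -0.1, 0.9]
finger_gap: 0.0855
grip_force: 0.0
```

```bash
python3 - <<'E'
from h import *
pose()
b,w2,c2,_=grab("scene"); d=np.load("d2.npz")
h=cv2.cvtColor(b,cv2.COLOR_BGR2HSV); y=(h[...,0]>14)&(h[...,0]<32)&(h[...,1]>150)&(np.hypot(w2[...,0]-.6,w2[...,1]-.21)<.08)&(w2[...,2]>.01)
print("tape",y.sum(),np.nanpercentile(w2[y],[1,50,99],axis=0).round(3))
C=np.array([.501,-.023])
for n,img,W in(("top",d["a"],d["w"]),("scene",b,w2)):
    h=cv2.cvtColor(img,cv2.COLOR_BGR2HSV); z=W[...,2]; near=np.hypot(W[...,0]-C[0],W[...,1]-C[1])<.06
    red=near&((h[...,0]<8)|(h[...,0]>172))&(h[...,1]>100)&(h[...,2]>60)
    cap=near&(z>.096)&(z<.112)
    p=W[cap]; print(n,"cap",cv2.minEnclosingCircle((p[:,:2]*1000).astype(np.float32)),p[:,:2].mean(0),np.median(p[:,2]))
    m2=near&(z>.055)&(z<.072)&(h[...,1]<60)&(h[...,2]>120); p=W[m2]
    print(n,"shoulder",len(p),cv2.minAreaRect((p[:,:2]*1000).astype(np.float32)),np.median(p[:,2]))
    for k,mm in(("pointer",red&(z>.09)),("line",red&(z<.08))):
        p=W[mm]; v=p[:,:2].mean(0)-C; print(n,k,len(p),p.mean(0).round(4),"az",np.degrees(np.arctan2(v[1],v[0])).round(1),np.hypot(*v).round(4))
E
```

```text
t 7.05 tcp [0.5969 0.206  0.1311] toolx yaw 128.04 z [-0.001 -0.    -1.   ] q [0.21 0.47 0.02 1.13 0.   1.11] gap 0.0855 F [ 0.9 -0.1  0.9] [ 0.02 -0.04  0.02] grip 0.0
tape 472 [[0.556 0.192 0.013]
 [0.578 0.228 0.054]
 [0.61  0.248 0.06 ]]
top cap ((502.078857421875, -22.778650283813477), 30.68811798095703) [ 0.5019876 -0.0225097] 0.1057532431500553
top shoulder 513 ((503.21826171875, -23.29958724975586), (76.41648864746094, 76.0290756225586), 10.725716590881348) 0.06462229858568014
top pointer 30 [ 0.4912 -0.0036  0.1054] az 116.7 0.0217
top line 6 [ 0.4677 -0.0308  0.0621] az -166.9 0.0342
scene cap ((498.90460205078125, -21.58285140991211), 31.035226821899414) [ 0.49726687 -0.01864174] 0.10368717781224412
scene shoulder 422 ((498.62152099609375, -21.192737579345703), (76.21385192871094, 79.74685668945312), 9.986223220825195) 0.06254441722525955
scene pointer 15 [ 0.4881 -0.0021  0.1018] az 121.7 0.0246
scene line 2 [ 0.4648 -0.0273  0.0658] az -173.2 0.0365
```

Request:
carry_out(
  moves=[
    {"tx":-1.6,"ty":-3.8,"tz":3,"wx":0,"wy":0,"wz":0,"claw":-1},
    {"tx":-1.6,"ty":-3.8,"tz":3,"wx":0,"wy":0,"wz":0,"claw":-1},
    {"tx":-1.6,"ty":-3.8,"tz":3,"wx":0,"wy":0,"wz":0,"claw":-1},
    {"tx":-1.6,"ty":-3.8,"tz":3,"wx":0,"wy":0,"wz":0,"claw":-1},
    {"tx":-1.6,"ty":-3.8,"tz":1,"wx":0,"wy":0,"wz":0,"claw":-1},
    {"tx":-1.6,"ty":-3.9,"tz":0,"wx":0,"wy":0,"wz":0,"claw":-1},
    {"tx":0,"ty":0,"tz":0,"wx":0,"wy":0,"wz":0,"claw":-1},
    {"tx":0,"ty":0,"tz":0,"wx":0,"wy":0,"wz":0,"claw":-1},
  ],
)

```text
clock: 8.1
tcp_pos: [0.5015, -0.0227, 0.2603]
orientation: [0.0, 0.438, 0.899, 0.0]
wrist_force: [-0.3, 0.2, 0.1]
finger_gap: 0.0852
grip_force: 0.0
```

```bash
cat > cap.py <<'E'
from h import *
import sys
pose()
img,W,c,s=grab("wrist",sys.argv[1]); C=np.array([.501,-.023])
h=cv2.cvtColor(img,cv2.COLOR_BGR2HSV); z=W[...,2]; near=np.hypot(W[...,0]-C[0],W[...,1]-C[1])<.06
red=near&((h[...,0]<8)|(h[...,0]>172))&(h[...,1]>100)&(h[...,2]>60)
p=W[near&(z>.096)&(z<.115)]; cc=np.array(cv2.minEnclosingCircle((p[:,:2]*1000).astype(np.float32))[0])/1000; print("cap",cc,np.median(p[:,2]))
p=W[near&(z>.055)&(z<.072)&(h[...,1]<60)&(h[...,2]>120)]; r=cv2.minAreaRect((p[:,:2]*1000).astype(np.float32)); print("sh",r)
for k,mm in(("pointer",red&(z>.09)),("line",red&(z<.08))):
    p=W[mm]
    for v in (p[:,:2].mean(0)-cc, p[:,:2].mean(0)-np.array(r[0])/1000): print(k,len(p),p.mean(0).round(4),"az",np.degrees(np.arctan2(v[1],v[0])).round(1),np.hypot(*v).round(4))
E
python3 cap.py w3.png
```

```text
t 8.1 tcp [ 0.5015 -0.0227  0.2603] toolx yaw 128.01 z [ 0.  0. -1.] q [-0.21  0.16 -0.08  1.33  0.    0.7 ] gap 0.0852 F [-0.3  0.2  0.1] [-0.02  0.03  0.05] grip 0.0
cap [ 0.50071777 -0.0228332 ] 0.10510604805741644
sh ((500.9660949707031, -23.05706787109375), (76.36365509033203, 76.3409194946289), 11.010919570922852)
pointer 132 [ 0.4896 -0.004   0.1047] az 120.6 0.0219
pointer 132 [ 0.4896 -0.004   0.1047] az 120.8 0.0222
line 29 [ 0.468  -0.0287  0.0648] az -169.9 0.0332
line 29 [ 0.468  -0.0287  0.0648] az -170.4 0.0334
```

View pics/w3.png

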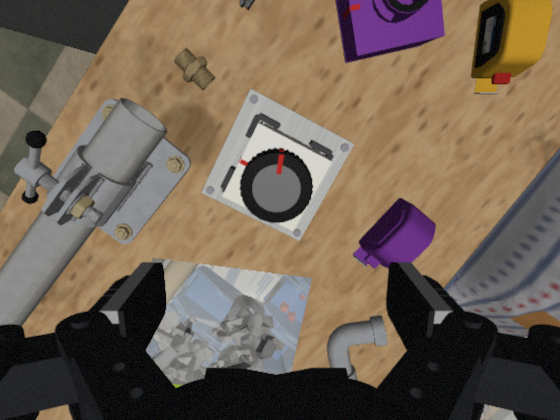

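The wrist view shows the yellow tape standing at (510,45), the cap at (276,187), its pointer at (281,160) and the line at (245,163). The turn needed is about 70°. Descending on the cap.

Request:
carry_out(
  moves=[
    {"tx":-0.07,"ty":-0.02,"tz":-4.0,"wx":0,"wy":0,"wz":0,"claw":-1},
    {"tx":0,"ty":0,"tz":-5.0,"wx":0,"wy":0,"wz":0,"claw":-1},
    {"tx":0,"ty":0,"tz":-4.0,"wx":0,"wy":0,"wz":0,"claw":-1},
    {"tx":0,"ty":0,"tz":-3.6,"wx":0,"wy":0,"wz":0,"claw":-1},
    {"tx":0,"ty":0,"tz":-2.0,"wx":0,"wy":0,"wz":0,"claw":-1},
    {"tx":0,"ty":0,"tz":-1.0,"wx":0,"wy":0,"wz":0,"claw":-1},
    {"tx":0,"ty":0,"tz":0,"wx":0,"wy":0,"wz":0,"claw":-1},
    {"tx":0,"ty":0,"tz":0,"wx":0,"wy":0,"wz":0,"claw":-1},
  ],
)

```text
clock: 9.15
tcp_pos: [0.5015, -0.0229, 0.0652]
orientation: [0.001, 0.438, 0.899, 0.0]
wrist_force: [0.6, -0.2, 0.0]
finger_gap: 0.0851
grip_force: 0.0
```

Request:
carry_out(
  moves=[
    {"tx":0,"ty":0,"tz":0,"wx":0,"wy":0,"wz":0,"claw":1},
    {"tx":0,"ty":0,"tz":0,"wx":0,"wy":0,"wz":0,"claw":1},
    {"tx":0,"ty":0,"tz":0,"wx":0,"wy":0,"wz":0,"claw":1},
    {"tx":0,"ty":0,"tz":0,"wx":0,"wy":0,"wz":0,"claw":1},
    {"tx":0,"ty":0,"tz":0,"wx":0,"wy":0,"wz":0,"claw":1},
  ],
  newtons=80,
)

```text
clock: 9.78
tcp_pos: [0.502, -0.0229, 0.0655]
orientation: [0.001, 0.438, 0.899, 0.001]
wrist_force: [1.2, 2.4, 6.2]
finger_gap: 0.0589
grip_force: 84.6
```

```bash
python3 -c "
from h import *
pose()"
```

```text
t 9.78 tcp [ 0.502  -0.0229  0.0655] toolx yaw 128.06 z [ 0.003  0.001 -1.   ] q [-0.21  0.29 -0.42  0.86  0.    0.7 ] gap 0.0589 F [1.2 2.4 6.2] [ 0.51 -0.16 -0.04] grip 84.6280824974383
```

Request:
carry_out(
  moves=[
    {"tx":0,"ty":0,"tz":0,"wx":0,"wy":0,"wz":0.08,"claw":1},
    {"tx":0,"ty":0,"tz":0,"wx":0,"wy":0,"wz":0.08,"claw":1},
    {"tx":0,"ty":0,"tz":0,"wx":0,"wy":0,"wz":0.08,"claw":1},
    {"tx":0,"ty":0,"tz":0,"wx":0,"wy":0,"wz":0.08,"claw":1},
    {"tx":0,"ty":0,"tz":0,"wx":0,"wy":0,"wz":0.08,"claw":1},
    {"tx":0,"ty":0,"tz":0,"wx":0,"wy":0,"wz":0.08,"claw":1},
    {"tx":0,"ty":0,"tz":0,"wx":0,"wy":0,"wz":0.08,"claw":1},
  ],
)

```text
clock: 10.65
tcp_pos: [0.5026, -0.0234, 0.0656]
orientation: [0.002, 0.172, 0.985, 0.0]
wrist_force: [3.2, 2.1, 6.5]
finger_gap: 0.0592
grip_force: 84.8
```

```bash
cat > look.py <<'E'
from h import *
pose(); C=np.array([.501,-.023])
for n in("top","scene","wrist"):
    img,W,c,s=grab(n,"k_"+n+".png")
    h=cv2.cvtColor(img,cv2.COLOR_BGR2HSV); z=W[...,2]; near=np.hypot(W[...,0]-C[0],W[...,1]-C[1])<.06
    red=near&((h[...,0]<8)|(h[...,0]>172))&(h[...,1]>100)&(h[...,2]>60)
    for k,mm in(("pointer",red&(z>.09)),("line",red&(z<.08))):
        p=W[mm]
        if len(p): v=p[:,:2].mean(0)-C; print(n,k,len(p),p.mean(0).round(4),"az",np.degrees(np.arctan2(v[1],v[0])).round(1),np.hypot(*v).round(4))
    m=near&(z>.055)&(z<.075)&(h[...,1]<60)&(h[...,2]>120)
    if m.sum()>9: print(n,"sh",m.sum(),cv2.minAreaRect((W[m][:,:2]*1000).astype(np.float32)),np.median(z[m]))
E
python3 look.py
```

```text
t 10.65 tcp [ 0.5026 -0.0234  0.0656] toolx yaw 160.23 z [ 0.004 -0.    -1.   ] q [-0.21  0.29 -0.42  0.86  0.    0.14] gap 0.0592 F [3.2 2.1 6.5] [ 0.16 -0.46 -0.29] grip 84.78905696007132
top pointer 25 [ 0.4813 -0.013   0.1093] az 153.1 0.022
top line 5 [ 0.4686 -0.0312  0.0658] az -165.8 0.0334
top sh 237 ((484.0201416015625, 3.570079803466797), (71.5291748046875, 36.8711051940918), 45.91381072998047) 0.06465973481926524
scene pointer 15 [ 0.4782 -0.0116  0.1017] az 153.5 0.0255
scene line 2 [ 0.4661 -0.0303  0.0621] az -168.2 0.0356
scene sh 365 ((498.93756103515625, -22.47838592529297), (76.73668670654297, 81.29430389404297), 12.016907691955566) 0.06263751895566227
wrist pointer 851 [ 0.4816 -0.0129  0.1039] az 152.5 0.0218
wrist line 273 [ 0.4662 -0.0297  0.0599] az -169.1 0.0354
wrist sh 9141 ((493.7309875488281, -24.577556610107422), (61.66249084472656, 76.30189514160156), 11.615377426147461) 0.06385233261622794
```

Request:
carry_out(
  moves=[
    {"tx":0,"ty":0,"tz":0,"wx":0,"wy":0,"wz":0.08,"claw":1},
    {"tx":0,"ty":0,"tz":0,"wx":0,"wy":0,"wz":0.08,"claw":1},
    {"tx":0,"ty":0,"tz":0.05,"wx":0,"wy":0,"wz":0.08,"claw":1},
    {"tx":0,"ty":0,"tz":0.05,"wx":0,"wy":0,"wz":0.08,"claw":1},
    {"tx":0,"ty":0,"tz":0.05,"wx":0,"wy":0,"wz":0.08,"claw":1},
    {"tx":0,"ty":0,"tz":0.05,"wx":0,"wy":0,"wz":0.08,"claw":1},
    {"tx":0,"ty":0,"tz":0,"wx":0,"wy":0,"wz":0.08,"claw":1},
    {"tx":0,"ty":0,"tz":0,"wx":0,"wy":0,"wz":0,"claw":1},
  ],
)

```text
clock: 11.8
tcp_pos: [0.502, -0.0234, 0.0675]
orientation: [0.001, -0.106, 0.994, -0.0]
wrist_force: [1.1, 1.2, 6.7]
finger_gap: 0.059
grip_force: 84.9
```

```bash
python3 look.py
```

```text
t 11.8 tcp [ 0.502  -0.0234  0.0675] toolx yaw -167.77 z [ 0.003 -0.001 -1.   ] q [-0.21  0.29 -0.42  0.86  0.   -0.42] gap 0.059 F [1.1 1.2 6.7] [ 0.18 -0.15  0.06] grip 84.86067132085736
top pointer 21 [ 0.4765 -0.0258  0.1107] az -173.5 0.0247
top line 5 [ 0.4691 -0.0314  0.0649] az -165.3 0.033
top sh 245 ((499.07269287109375, -6.840179443359375), (75.63487243652344, 41.242950439453125), 11.794469833374023) 0.06466575335283109
scene pointer 13 [ 0.4775 -0.0248  0.1064] az -175.7 0.0236
scene line 4 [ 0.4642 -0.0305  0.0622] az -168.4 0.0375
scene sh 383 ((498.40679931640625, -23.24652099609375), (76.85367584228516, 81.09197998046875), 11.900115013122559) 0.06273416040439428
wrist pointer 865 [ 0.4782 -0.0253  0.1055] az -174.3 0.0229
wrist line 269 [ 0.4659 -0.0301  0.0584] az -168.5 0.0358
wrist sh 8864 ((479.806396484375, -27.37310791015625), (33.702781677246094, 76.53080749511719), 12.18698787689209) 0.06385152758367865
```

Request:
carry_out(
  moves=[
    {"tx":0,"ty":0,"tz":0.05,"wx":0,"wy":0,"wz":0.06,"claw":1},
    {"tx":0,"ty":0,"tz":0.05,"wx":0,"wy":0,"wz":0.04,"claw":1},
    {"tx":0,"ty":0,"tz":0,"wx":0,"wy":0,"wz":0,"claw":1},
    {"tx":0,"ty":0,"tz":0,"wx":0,"wy":0,"wz":0,"claw":1},
  ],
)

```text
clock: 12.45
tcp_pos: [0.501, -0.0233, 0.0676]
orientation: [0.0, -0.155, 0.988, -0.0]
wrist_force: [0.7, -0.6, 3.4]
finger_gap: 0.059
grip_force: 85.2
```

```bash
python3 look.py; python3 -c "
import cv2; a=cv2.imread('pics/k_wrist.png'); cv2.imwrite('pics/kw.png',a)"
```

```text
t 12.45 tcp [ 0.501  -0.0233  0.0676] toolx yaw -162.11 z [ 0.001 -0.    -1.   ] q [-0.21  0.29 -0.42  0.87 -0.   -0.52] gap 0.059 F [ 0.7 -0.6  3.4] [-0.05 -0.13  0.01] grip 85.22770208510337
top pointer 12 [ 0.4741 -0.026   0.1224] az -173.6 0.0271
top line 7 [ 0.4701 -0.0313  0.0641] az -164.9 0.032
top sh 254 ((498.96429443359375, -7.013881683349609), (76.0721435546875, 42.00722885131836), 11.805200576782227) 0.06466201987243281
scene pointer 13 [ 0.4775 -0.0269  0.1065] az -170.5 0.0238
scene line 4 [ 0.4637 -0.0293  0.0637] az -170.4 0.0379
scene sh 393 ((498.80322265625, -22.059432983398438), (77.26264953613281, 81.34757995605469), 11.836420059204102) 0.06264863276550847
wrist pointer 876 [ 0.4775 -0.0275  0.1055] az -169.1 0.0239
wrist line 289 [ 0.4659 -0.0301  0.0588] az -168.6 0.0358
wrist sh 8366 ((480.9245300292969, -26.898277282714844), (35.72385787963867, 76.41934967041016), 12.115555763244629) 0.06382031936756917
```

View pics/kw.png

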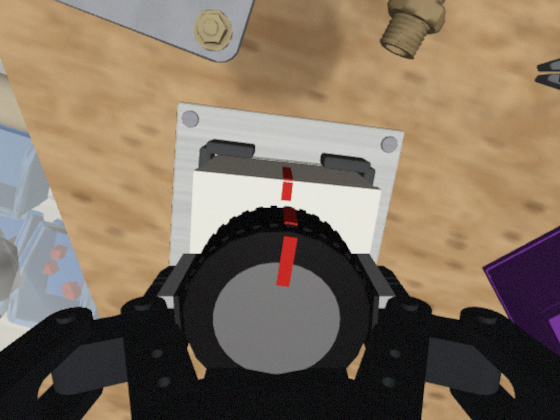

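The pointer at (287,258) lines up with the red line at (287,185). Lifting straight up.

Request:
carry_out(
  moves=[
    {"tx":0,"ty":0,"tz":0.2,"wx":0,"wy":0,"wz":0,"claw":1},
    {"tx":0,"ty":0,"tz":0.3,"wx":0,"wy":0,"wz":0,"claw":1},
    {"tx":0,"ty":0,"tz":0.5,"wx":0,"wy":0,"wz":0,"claw":1},
    {"tx":0,"ty":0,"tz":0,"wx":0,"wy":0,"wz":0,"claw":1},
  ],
)

```text
clock: 13.1
tcp_pos: [0.5008, -0.0231, 0.0777]
orientation: [0.0, -0.156, 0.988, -0.0]
wrist_force: [-0.2, 0.0, -0.6]
finger_gap: 0.0585
grip_force: 85.8
```

```bash
python3 look.py
```

```text
t 13.1 tcp [ 0.5008 -0.0231  0.0777] toolx yaw -162.05 z [ 0. -0. -1.] q [-0.21  0.28 -0.4   0.89  0.   -0.52] gap 0.0585 F [-0.2  0.  -0.6] [-0.02 -0.01  0.09] grip 85.75771573581733
top pointer 16 [ 0.4748 -0.0267  0.1294] az -171.9 0.0265
top line 4 [ 0.4683 -0.032   0.0632] az -164.6 0.034
top sh 262 ((499.5718994140625, -8.149360656738281), (76.04459381103516, 44.56657028198242), 12.075896263122559) 0.06453674124374209
scene pointer 14 [ 0.4765 -0.0254  0.1181] az -174.4 0.0247
scene line 3 [ 0.4646 -0.0298  0.0636] az -169.4 0.037
scene sh 448 ((498.4707336425781, -21.554962158203125), (76.99494934082031, 77.6374282836914), 13.084795951843262) 0.06281183562713882
wrist pointer 922 [ 0.4768 -0.0274  0.1143] az -169.8 0.0246
wrist line 244 [ 0.466  -0.0301  0.0588] az -168.6 0.0357
wrist sh 8230 ((482.7494201660156, -26.590808868408203), (39.68495559692383, 76.46043395996094), 12.317906379699707) 0.06384371436883815
```

Request:
carry_out(
  moves=[
    {"tx":0,"ty":0,"tz":1.0,"wx":0,"wy":0,"wz":0,"claw":1},
    {"tx":0,"ty":0,"tz":1.5,"wx":0,"wy":0,"wz":0,"claw":1},
    {"tx":0,"ty":0,"tz":1.5,"wx":0,"wy":0,"wz":0,"claw":1},
    {"tx":0,"ty":0,"tz":0.6,"wx":0,"wy":0,"wz":0,"claw":1},
    {"tx":0,"ty":0,"tz":0,"wx":0,"wy":0,"wz":0,"claw":1},
    {"tx":0,"ty":0,"tz":0,"wx":0,"wy":0,"wz":0,"claw":1},
  ],
)

```text
clock: 14.0
tcp_pos: [0.5004, -0.023, 0.123]
orientation: [-0.0, -0.156, 0.988, 0.0]
wrist_force: [-0.4, 0.4, -1.1]
finger_gap: 0.0589
grip_force: 85.8
```

```bash
python3 look.py; python3 - <<'E'
from h import *
b,w,c,s=grab("scene"); C=np.array([.501,-.023])
cv2.imwrite("pics/end.png",cv2.resize(b[110:290,200:400],(800,600)[:2],interpolation=2))
h=cv2.cvtColor(b,cv2.COLOR_BGR2HSV); z=w[...,2]
y=(h[...,0]>14)&(h[...,0]<32)&(h[...,1]>150)&(np.hypot(w[...,0]-.6,w[...,1]-.21)<.08)&(z>.01); print("tape",np.nanpercentile(w[y],[1,99],axis=0).round(3))
a,w,c,s=grab("wrist"); z=w[...,2]; m=(np.hypot(w[...,0]-C[0],w[...,1]-C[1])<.025)&(z>.13); print("cap top z",np.nanmedian(z[m])); A=np.c_[w[m][:,:2],np.ones(m.sum())]; print("tilt",np.linalg.lstsq(A,z[m],rcond=None)[0])
E
```

```text
t 14.0 tcp [ 0.5004 -0.023   0.123 ] toolx yaw -162.05 z [-0.001  0.    -1.   ] q [-0.21  0.23 -0.34  1.    0.   -0.52] gap 0.0589 F [-0.4  0.4 -1.1] [-0.05 -0.02 -0.  ] grip 85.75099576672073
top pointer 20 [ 0.4759 -0.0278  0.1683] az -169.2 0.0256
top line 3 [ 0.4672 -0.0319  0.0634] az -165.2 0.035
top sh 351 ((500.85101318359375, -16.202449798583984), (76.10660552978516, 60.09949493408203), 10.868477821350098) 0.06463840377160668
scene pointer 13 [ 0.4761 -0.0273  0.1614] az -170.2 0.0253
scene line 3 [ 0.4645 -0.0295  0.0639] az -169.9 0.0371
scene sh 518 ((498.45440673828125, -21.66033172607422), (76.51246643066406, 80.51102447509766), 12.568137168884277) 0.06292982048918155
wrist pointer 924 [ 0.4764 -0.0273  0.1597] az -170.1 0.025
wrist line 142 [ 0.4661 -0.0301  0.0588] az -168.5 0.0356
wrist sh 6754 ((486.7068786621094, -25.808338165283203), (47.86179733276367, 76.31963348388672), 12.328412055969238) 0.0638643125813972
tape [[0.557 0.192 0.012]
 [0.61  0.248 0.061]]
cap top z 0.1627865409562267
tilt [-1.01486973 -0.32905435  0.67173498]
```

View pics/end.png

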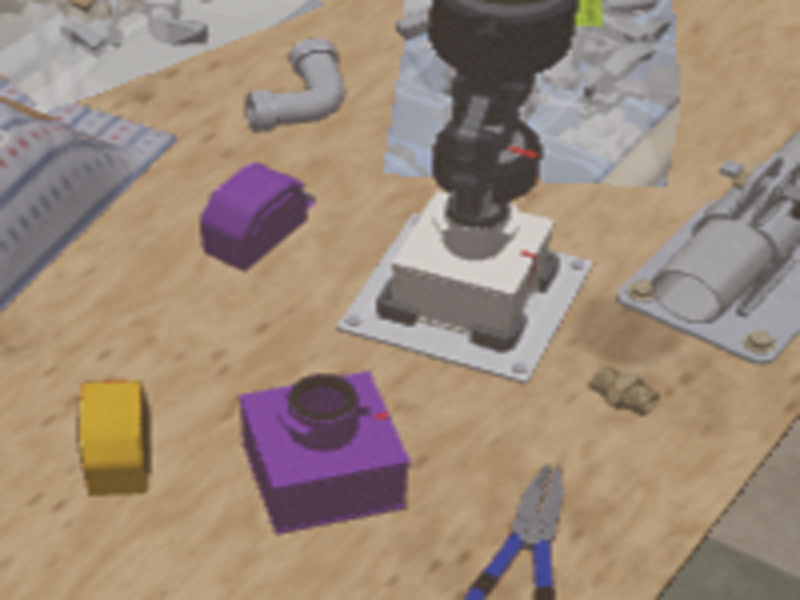

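The picture shows the cap held above the open white jar, which is in its nest at (465,275), and the tape standing at (115,435). One quick check that the cap is level and centred before I hand in.

```bash
python3 - <<'E'
from h import *
C=np.array([.501,-.023])
for n in("wrist","scene"):
    a,w,c,s=grab(n); z=w[...,2]; h=cv2.cvtColor(a,cv2.COLOR_BGR2HSV)
    m=(np.hypot(w[...,0]-C[0],w[...,1]-C[1])<.03)&(z>.152)&(z<.168)
    for i in range(4):
        P=w[m]; A=np.c_[P[:,:2]-C,np.ones(len(P))]; k=np.linalg.lstsq(A,P[:,2],rcond=None)[0]
        r=np.abs((w[...,:2]-C)@k[:2]+k[2]-z); m&=r<.002
    print(n,m.sum(),"slope deg",np.degrees(k[:2]).round(2),"z",k[2].round(4),cv2.minEnclosingCircle((w[m][:,:2]*1000).astype(np.float32)))
E
```

```text
wrist 20947 slope deg [ 0.46 -0.18] z 0.1623 ((500.9211730957031, -23.064485549926758), 29.972332000732422)
scene 94 slope deg [-2.13 -0.91] z 0.1603 ((499.95623779296875, -23.4981689453125), 28.711448669433594)
```

Level within half a degree, centred within about 1 mm, and the rim about 3 cm above the mouth. Handing in.

```bash
python3 -c "
from workcell import env; print(env.hand_in())"
```

```text
the job is handed in; nothing more can be done
None
```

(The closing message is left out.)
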